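Turn up a warming plate by tracing its touch strip

ROBOT

A 6-joint arm with a two-finger parallel gripper is mounted at the origin on a cart in front of the work surface, level with it; the furniture and walls round the work are solid. World frame = base frame: x ahead of the robot, y to its left, z up, the work surface at z = 0. Lengths are in m, angles in rad, forces in N, time in s.
With the tool pointing down it reaches from about 0.35 to 0.85 m from the base axis. Payload 8.1 kg.
Tool frame: the origin (TCP) lies between the finger pads, 19 mm behind the fingertips; this is the grasp point; z points along the fingers, y is the line along which they close (so a half turn about z gives the same grasp; the last joint's range is limited). The gripper opens to 93 mm and grips with 3 to 60 N. Pads are 15 mm wide; open, the fingers measure 128 mm over their backs; the gripper's body (75 mm by 188 mm) begins 65 mm behind the grasp point.
Start: joints at [1.235, 0.13, 1.488, -0, 1.523, -0.085], TCP at [0.149, 0.581, 0.237] pointing down, gripper open.
Joint ranges: [-2.96, 2.96], [-0.89, 2.26], [0.02, 2.5], [-1.34, 4.48], [0, 2.73], [-2.66, 2.66]. Speed limits (rad/s): [2.39, 2.39, 2.79, 3.14, 3.14, 3.14].

INTERFACE

Orientations are given as a unit quaternion [x, y, z, w].
In Python, from cell import env gives the robot as it stands.
- The arm moves only by the shell command python3 jog.py 'ROWS' [FORCE]. ROWS is a JSON list that holds a single list of rows (three levels of brackets), with 1 to 8 rows, each of 5 numbers: dx, dy, dz in cm, then a turn about the tool's z in rad, then the finger opening in m; each row is the pose to reach, as a shift and turn from the pose commanded when the command began, along the tool's axes at that moment; what a row does not reach only later rows make up. A row lasts 1/10 s, in which the tool goes at most 0.05 m and 0.15 rad, less where a joint would pass 70% of its speed; a pose out of reach is approached as far as the arm can. The fingers move at their own pace and stop on an object; FORCE is the grip in N (left out, the last holds). Time passes only in rows, so rows that do not move let the fingers close. It prints the time, the measured TCP pose, the force, the opening and the grip force at its end. Input that does not fit is refused with a message, and nothing moves.
- env.read_state(): the state, without advancing time (a new reading comes with each control period).
- env.snapshot(name): name is "scene" or "top" or "wrist"; returns a dict with "frame" (480x640x3 uint8, blue, green, red), "camera_matrix" (3x3 intrinsics, pixels), "dist" ([k1, k2, p1, p2, k3] as OpenCV has them; the pictures are not rectified), "rvec" (rotation vector, rad) and "tvec" (3), from world to camera coordinates, as OpenCV has them; the wrist camera has in their place "hand_eye" (4x4, takes a point from camera to tool coordinates, whose origin is the TCP and whose axes are the flange's). Camera axes: x right, y down, z forward; pixel columns grow to the right and rows downward; lengths in m; the calibration is good to about 2 mm. A picture is of the moment at which its call begins: read the wrist's pose just before it. There is no depth.
- env.close_job(): hands the job in; it is judged then, once.
The state is a dict: "time_s": time; "joint_pos": joint angles; "joint_velocities": joint speeds; "joint_torque": joint torques, N m; "position": TCP position; "orientation": TCP orientation; "wrist_force": force on the tool from outside, world axes, zero at the start; "torque": the same for the moment, N m; "gripper_width": finger opening in m; "finger_force": force on a finger pad.
Only numpy, scipy, OpenCV 4.12 (cv2) and the standard library are available. Lean on these libraries where they do the work, as an engineer would, in place of code of your own. Each camera call takes 0.05 s, during which the arm holds its last target. There are 200 camera calls.

TASK

Turn up the warming plate under the pan: with the gripper closed and pointing down, set the fingertips on the blue dot of the black touch strip and slide them gently along the curve, keeping to the middle of the strip and without lifting off, until they are right beside the red pointer, and not past it. Finish there with the fingertips still resting lightly on the strip, holding it pressed. Grasp or move nothing: leave the pan, the jars, the tub and the red pointer as they stand.

Things in the scene. Friction and masses are not known exactly. Their poses are not given: they have to be found in the camera images.
- plate: Fixed round silver warming plate, 310 mm across, 30 mm high, dark glass in the middle. Origin at the centre of its underside, z up, front -x. On its front a black touch strip 24 mm wide runs in an arc: centreline at (-0.125 cos q, -0.125 sin q) in this frame, arc angle q from -0.9 to 0.9 rad, -0.8 at the blue dot (left end seen from the front), growing counter-clockwise from above.
- strip (a joint): How far the black strip is pressed down, in m: 0 untouched, 0.006 at its stop. Untouched, its top is 8 mm above the silver plate, 38 mm above the worktop. It sinks as one piece on springs: about 1 N starts it, 800 N/m after that, about 6 N at the stop.
- pointer (a joint): Arc angle q (rad, as under the plate) of the small red pointer, 0.2 to 0.75. It is a red wedge about 15 x 8 mm, 4 mm high, on the silver rim just outside the strip (radius 137 to 152 mm), tip towards the strip, its top 4 mm below the strip's top; it turns stiffly about the plate's centre.
- stop (a point): Point on the centreline of the strip's untouched top face, right beside the red pointer. Its x axis points to the plate's centre; -y is the direction of travel there, away from the blue dot.
- mark0 (a point): Blue dot (18 mm across) near the left end of the strip, on the centreline of its untouched top face, arc angle q = -0.80; neighbouring dots are 34 mm apart along the arc.
- mark1 (a point): White dot number 1 (of 6, growing in size from 5 to 11 mm) along the strip after the blue one, on the centreline of its untouched top face, arc angle q = -0.53; neighbouring dots are 34 mm apart along the arc.
- mark2 (a point): White dot number 2 (of 6, growing in size from 5 to 11 mm) along the strip after the blue one, on the centreline of its untouched top face, arc angle q = -0.26; neighbouring dots are 34 mm apart along the arc.
- mark3 (a point): White dot number 3 (of 6, growing in size from 5 to 11 mm) along the strip after the blue one, on the centreline of its untouched top face, arc angle q = 0.01; neighbouring dots are 34 mm apart along the arc.
- mark4 (a point): White dot number 4 (of 6, growing in size from 5 to 11 mm) along the strip after the blue one, on the centreline of its untouched top face, arc angle q = 0.28; neighbouring dots are 34 mm apart along the arc.
- mark5 (a point): White dot number 5 (of 6, growing in size from 5 to 11 mm) along the strip after the blue one, on the centreline of its untouched top face, arc angle q = 0.55; neighbouring dots are 34 mm apart along the arc.
- mark6 (a point): White dot number 6 (of 6, growing in size from 5 to 11 mm) along the strip after the blue one, on the centreline of its untouched top face, arc angle q = 0.82; neighbouring dots are 34 mm apart along the arc.
- pan: Open steel pan, 116 mm across and 55 mm high plus small handles, standing on the plate's dark glass (its top is 85 mm above the worktop), loose, 0.45 kg. Origin at the centre of its underside.
- salt_tub: White tub with pink lid, 48 mm across, 66 mm high, loose on the worktop left or right of the plate. Origin at the centre of its underside.
- spice_jar: Spice jar with a green cap, 41 mm across, 81 mm high, loose on the worktop left or right of the plate. Origin at the centre of its underside.
- jar_orange: Low white jar with an orange lid, 56 mm across, 48 mm high, loose on the worktop right of the plate, farther back. Origin at the centre of its underside.

How it is judged:
On the way, in this order (a step that is already met when the one before it is completed fails the run):
1. the fingertips press the strip at the blue dot (TCP within 14 mm of it, seen from above) (horizontal distance between the grasp point and mark0 below 0.014 m and value of joint strip above 0.0003 m and contact force between the fingers and plate above 0.1 N), for 0.1 s.
2. sliding on, they press the strip at white dot 1 (TCP within 12 mm, seen from above) (horizontal distance between the grasp point and mark1 below 0.012 m and value of joint strip above 0.0003 m and contact force between the fingers and plate above 0.1 N), for 0.05 s.
3. sliding on, they press the strip at white dot 2 (TCP within 12 mm, seen from above) (horizontal distance between the grasp point and mark2 below 0.012 m and value of joint strip above 0.0003 m and contact force between the fingers and plate above 0.1 N), for 0.05 s.
4. sliding on, they press the strip at white dot 3 (TCP within 12 mm, seen from above) (horizontal distance between the grasp point and mark3 below 0.012 m and value of joint strip above 0.0003 m and contact force between the fingers and plate above 0.1 N), for 0.05 s.
At the end, for the whole second after the job is handed in: The fingertips hold the strip pressed by at least 0.3 mm with 0.3 to 15 N, the TCP within 14 mm (seen from above) of the strip's middle right beside the red pointer; pan, tub and jars within 12 mm of where they stood, the pointer within 8 mm (horizontal distance between the grasp point and stop below 0.014 m and value of joint strip above 0.0003 m and contact force between the fingers and plate between 0.3 and 15 N and linear speed of pan below 0.01 m/s and distance of each of pan, salt_tub, spice_jar, jar_orange from where it was at the start of the episode below 0.012 m and distance of stop from where it was at the start of the episode below 0.008 m); the arm keeps its last pose, push and grip.
It fails at once if the strip is touched more than 24 mm beyond the red pointer (y of the grasp point in the frame of stop below -0.024 m and value of joint strip above 0.0003 m).
It fails at once if the fingertips lift off while they are over the strip beyond the blue dot (TCP within 26 mm of a white dot, strip not pressed) (value of joint strip below 0.0001 m and (distance between the grasp point and mark1 below 0.026 m or distance between the grasp point and mark2 below 0.026 m or distance between the grasp point and mark3 below 0.026 m or distance between the grasp point and mark4 below 0.026 m or distance between the grasp point and mark5 below 0.026 m or distance between the grasp point and mark6 below 0.026 m)).
It fails at once if the fingers press on the plate or its strip with more than 20 N (contact force between the fingers and plate above 20 N).
It fails at once if the pan or a bystander is moved by more than 12 mm, lifted or carried (distance of any of pan, salt_tub, spice_jar, jar_orange from where it was at the start of the episode above 0.012 m).
It fails at once if the red pointer is moved by more than 8 mm (distance of stop from where it was at the start of the episode above 0.008 m).
It also fails if it takes over 53 s, if anything falls off the work surface, if the arm or the gripper's body presses on something with over 40 N, if the wrist force passes 120 N, or if a joint passes its speed limit or range.

## Working session

There is one attempt and no reset: what is moved stays moved. The work goes in short steps, Python scripts to look and compute and a shell command to move; the robot and the scene stay as the last step left them, time stands still between calls to the robot, and variables do not carry over. Pictures are saved under pics/ and viewed, at most 10 in all, crops included, and the job is handed in when it is done.

```bash
ls; mkdir -p pics
python3 - <<'E'
from cell import env
import cv2,numpy as np,pickle
s=env.read_state();print(s['time_s'],s['position'],s['orientation'],s['wrist_force'])
d={}
for n in("top","scene"):
    p=env.snapshot(n);d[n]=p;cv2.imwrite(f"pics/{n}0.png",p["frame"]);print(n,p['rvec'],p['tvec'],p['dist'])
pickle.dump(d,open("snap.pkl","wb"))
E
```

```text
cell.py
jog.py
pics
0.0 [0.1487118  0.58072925 0.23638998] [ 1.25067272e-01  9.92147849e-01 -8.88361412e-04 -1.83005091e-04] [-0.98069819 -0.16697236 -0.04717497]
top [ 2.12744756 -2.13309259  0.14628341] [0.05760346 0.55375883 1.37774162] [-0.0089894  0.         0.         0.         0.       ]
scene [ 2.16501655 -0.95746863  0.43796953] [-0.34386204  0.34883846  1.06756102] [-0.07958977  0.          0.          0.          0.        ]
```

View pics/top0.png

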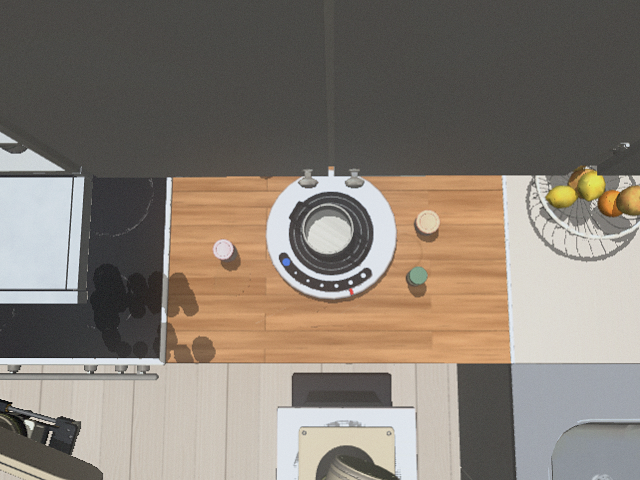

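View pics/scene0.png

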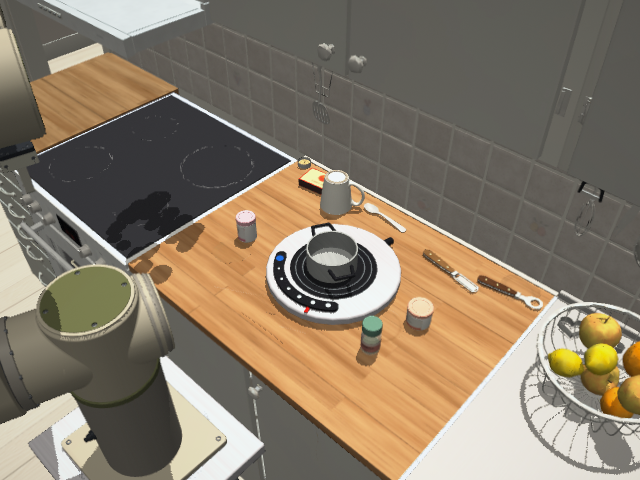

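Top: plate centre near (331,235), blue dot (286,262), red pointer (351,291). Scene: blue dot (280,258), pointer (307,310). The strip lies in front, and the pan's handles are clear of it. Now I'll fit the plate pose to both views.

```bash
cat > fit.py <<'E'
import cv2,numpy as np,pickle
from scipy.optimize import least_squares
d=pickle.load(open("snap.pkl","rb"))
def blobs(n):
    p=d[n];f=p["frame"].astype(int);b,g,r=f[...,0],f[...,1],f[...,2]
    box={"top":(262,305,400,175),"scene":(262,325,405,220)}[n]
    m=np.zeros(b.shape,bool);m[box[3]:box[1],box[0]:box[2]]=1
    def cc(mask):
        k,l,s,c=cv2.connectedComponentsWithStats((mask&m).astype(np.uint8));return [(s[i,4],*np.round(c[i],1)) for i in range(1,k) if s[i,4]>3]
    return cc((b>g+50)&(b>r+70)),cc((r>g+70)&(r>b+70)&(g<110))
def proj(n,P):
    p=d[n];return cv2.projectPoints(np.array(P,float),np.array(p["rvec"]),np.array(p["tvec"]),np.array(p["camera_matrix"]),np.array(p["dist"]))[0][:,0]
def ray(n,uv,z):
    p=d[n];R=cv2.Rodrigues(np.array(p["rvec"]))[0];u=cv2.undistortPoints(np.array([[uv]],float),np.array(p["camera_matrix"]),np.array(p["dist"]))[0,0]
    C=-R.T@np.array(p["tvec"]).ravel();v=R.T@np.array([*u,1]);return C+v*(z-C[2])/v[2]
E
python3 - <<'E'
from fit import *
for n in d:
    b,r=blobs(n);print(n,b,r)
    print(ray(n,max(b)[1:],.038),ray(n,max(r)[1:],.033))
    f=d[n]["frame"]
    x0,y0=(270,240) if n=="top" else (262,240)
    cv2.imwrite(f"pics/{n}c.png",cv2.resize(f[y0:y0+85,x0:x0+110],None,fx=7,fy=7,interpolation=cv2.INTER_CUBIC))
a=cv2.imread("pics/topc.png");c=cv2.imread("pics/scenec.png")
cv2.imwrite("pics/both.png",cv2.resize(np.vstack([a,c]),(385*1,595)))
E
```

```text
top [(np.int32(47), np.float64(285.9), np.float64(261.7))] [(np.int32(17), np.float64(350.6), np.float64(291.0))]
[0.48314802 0.13586629 0.038     ] [ 0.41526617 -0.01380646  0.033     ]
scene [(np.int32(38), np.float64(279.3), np.float64(257.6))] [(np.int32(20), np.float64(306.6), np.float64(309.2))]
[0.48311277 0.1386076  0.038     ] [ 0.41530329 -0.01270018  0.033     ]
```

View pics/topc.png

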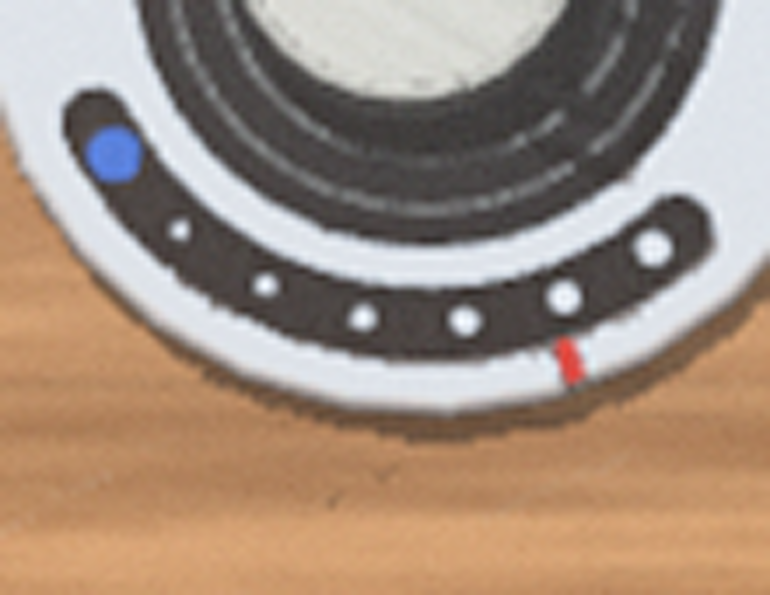

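View pics/scenec.png

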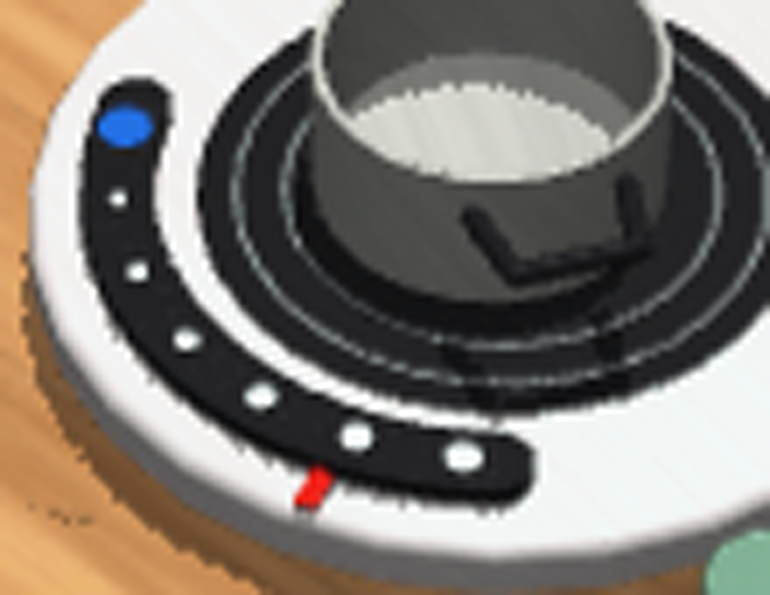

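The crops show all seven dots. Top crop: blue (114,153), white dots (179,230), (266,285), (362,318), (465,321), (565,297), (654,249), pointer (568,361), which is close to dot 5. Scene crop: blue (126,127), white dots (118,198), (138,271), (187,340), (261,397), (357,437), (463,457), pointer (315,488).

```bash
cat > pose.py <<'E'
from fit import *
px={"top":((270,240),[(114,153),(179,230),(266,285),(362,318),(465,321),(565,297),(654,249)],(350.6,291.0)),
"scene":((262,240),[(126,127),(118,198),(138,271),(187,340),(261,397),(357,437),(463,457)],(306.6,309.2))}
q=np.array([-.8,-.53,-.26,.01,.28,.55,.82])
def pt(v,q,r=.125,z=.038):
    a=v[2]+np.asarray(q);return np.stack([v[0]-r*np.cos(a),v[1]-r*np.sin(a),np.full_like(a,z)],-1)
def res(v,ns=("top","scene"),full=True):
    o=[]
    for n in ns:
        uv=(np.array(px[n][1])+.5)/7-.5+px[n][0]
        o+=[proj(n,pt(v,q))-uv, proj(n,pt(v,[v[3]],.1445,.033))-px[n][2]]
    return np.concatenate(o).ravel()
x0=[.54,.02,0,.4]
def solve(ns=("top","scene")): return least_squares(res,x0,args=(ns,))
E
python3 - <<'E'
from pose import *
np.set_printoptions(precision=4,suppress=True)
for ns in (("top",),("scene",),("top","scene")):
    r=solve(ns);v=r.x;print(ns,v,abs(r.fun).max())
print(pt(v,q)); print("stop",pt(v,[v[3]]))
p=d["top"]
for n,uv in (("salt",(223,247)),("spice",(418,275)),("orange",(428,221))):print(n,ray("top",uv,.06))
from scipy.spatial.transform import Rotation as Ro
print(Ro.from_quat([1.25067272e-01,9.92147849e-01,-8.88361412e-04,-1.83005091e-04]).as_matrix())
E
```

```text
('top',) [ 0.5524  0.0315 -0.1878  0.5069] 0.23389900145190268
('scene',) [ 0.5523  0.0337 -0.187   0.5132] 0.15737432935054585
('top', 'scene') [ 0.5522  0.0325 -0.1874  0.5099] 0.5410726661131662
[[ 0.4833  0.1368  0.038 ]
 [ 0.458   0.1146  0.038 ]
 [ 0.4395  0.0865  0.038 ]
 [ 0.4291  0.0545  0.038 ]
 [ 0.4277  0.0209  0.038 ]
 [ 0.4353 -0.0119  0.038 ]
 [ 0.4514 -0.0414  0.038 ]]
stop [[ 0.4336 -0.0071  0.038 ]]
salt [0.5152 0.2793 0.06  ]
spice [ 0.4495 -0.1661  0.06  ]
orange [ 0.5737 -0.1923  0.06  ]
[[-0.9687  0.2482 -0.0006]
 [ 0.2482  0.9687 -0.0017]
 [ 0.0001 -0.0018 -1.    ]]
```
Good. Gripper body long axis 188 along y (closing axis) probably: ±94mm at z 0.122 — all objects <0.085. Fine. The wrist/arm above fine.

Both views agree to about 2 mm: plate at (0.552, 0.0325), yaw -0.187, pointer q≈0.51, blue dot (0.483,0.137), stop (0.434,-0.007). First I'll approach high, close the gripper and turn tool y to world y.

The manual's scale: shifts go in cm. Converting my numbers, -0.217 m is -21.7, -0.03 m is -3.

```bash
python3 jog.py '[[[-3,-2.4,0,-0.1,0],[-6,-4.8,0,-0.2,0],[-9,-7.2,0,-0.251,0],[-12,-9.6,0,-0.251,0],[-15,-12,0,-0.251,0],[-18,-14.4,0,-0.251,0],[-20,-16,0,-0.251,0],[-21.7,-17.35,0,-0.251,0]]]' 10
python3 -c "
from cell import env
from scipy.spatial.transform import Rotation as R
s=env.read_state();print(s['position'],R.from_quat(s['orientation']).as_matrix().round(4))"
```

```text
time_s: 0.9
position: [0.3167, 0.3577, 0.2371]
orientation: [0.0, 1.0, -0.0, -0.0]
wrist_force: [-0.6, 0.3, -0.7]
gripper_width: 0.0329
finger_force: 0.0
[0.31672314 0.35774789 0.23711127] [[-1.e+00  9.e-04 -3.e-04]
 [ 9.e-04  1.e+00 -5.e-04]
 [ 3.e-04 -5.e-04 -1.e+00]]
```

```bash
python3 jog.py '[[[-2.5,-3.3,1.5,0,0],[-5,-6.6,3,0,0],[-7.5,-10,5,0,0],[-10,-13.3,7,0,0],[-12.5,-16.6,9,0,0],[-14.5,-19.2,11,0,0],[-16,-21.2,12.5,0,0],[-16.66,-22.1,13.7,0,0]]]'
python3 jog.py '[[[0,0,0,0,0],[0,0,1,0,0],[0,0,2,0,0],[0,0,2.5,0,0],[0,0,2.5,0,0],[0,0,2.5,0,0]]]'
```

```text
time_s: 1.7
position: [0.483, 0.1364, 0.099]
orientation: [0.001, 1.0, -0.0, -0.001]
wrist_force: [0.1, -0.4, 0.5]
gripper_width: 0.0003
finger_force: 0.0
time_s: 2.3
position: [0.4825, 0.1388, 0.0756]
orientation: [-0.0, 1.0, 0.0, 0.0]
wrist_force: [-0.2, 0.0, -0.6]
gripper_width: 0.0003
finger_force: 0.0
```

Run:
```python
from cell import env
import cv2,numpy as np
s=env.read_state();print(s['position'],s['wrist_force'])
for n in("wrist","top"):
    p=env.snapshot(n);cv2.imwrite(f"pics/{n}1.png",p["frame"])
    if n=="wrist":print(np.array(p["hand_eye"]).round(3))
```

```text
[0.48253845 0.13881413 0.07557505] [-0.20578521  0.00138344 -0.58372934]
[[ 0.001 -0.97  -0.244  0.068]
 [ 1.     0.001 -0.     0.001]
 [ 0.    -0.244  0.97  -0.147]
 [ 0.     0.     0.     1.   ]]
```

View pics/wrist1.png

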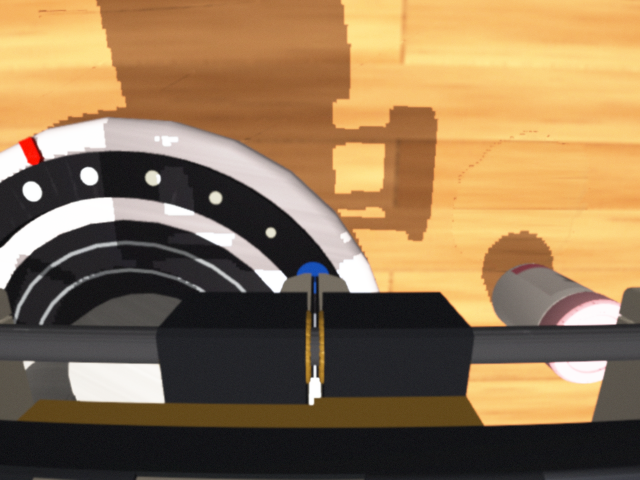

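Wrist view: the fingertips hang over the blue dot (312,270). White dots at (271,232), (216,198), (153,178), (89,176), (32,191); pointer at (31,152). I'll check these against the fit.

Run:
```python
from pose import *
from cell import env
from scipy.spatial.transform import Rotation as Ro
np.set_printoptions(precision=4,suppress=True)
v=solve().x
s=env.read_state();T=np.eye(4);T[:3,:3]=Ro.from_quat(s['orientation']).as_matrix();T[:3,3]=s['position']
p=env.snapshot("wrist");C=T@np.array(p["hand_eye"])
def ray_w(uv,z):
    u=cv2.undistortPoints(np.array([[uv]],float),np.array(p["camera_matrix"]),np.array(p["dist"]))[0,0]
    w=C[:3,:3]@np.array([*u,1]);return C[:3,3]+w*(z-C[2,3])/w[2]
for uv,a in zip([(271,232),(216,198),(153,178),(89,176),(32,191)],q[1:]):
    w=ray_w(uv,.038);print(w[:2],pt(v,a)[:2],(w-pt(v,a))[:2])
w=ray_w((31,152),.033);print(w,pt(v,v[3],.1445,.033),"q",np.arctan2(v[1]-w[1],v[0]-w[0])-v[2])
print(s['position'],s['wrist_force'])
```

```text
[0.4567 0.1161] [0.458  0.1146] [-0.0013  0.0015]
[0.4386 0.0879] [0.4395 0.0865] [-0.0009  0.0014]
[0.4281 0.0557] [0.4291 0.0545] [-0.0011  0.0011]
[0.4268 0.0216] [0.4277 0.0209] [-0.0009  0.0006]
[ 0.4343 -0.0114] [ 0.4353 -0.0119] [-0.001   0.0005]
[ 0.414  -0.0123  0.033 ] [ 0.4151 -0.0133  0.033 ] q 0.5005749816848795
[0.483  0.1386 0.076 ] [ 0.219   0.0417 -0.2294]
```

The wrist view agrees within about 1.5 mm. Lower slowly, feeling for the touch (expected at TCP z ≈ 0.057).

To row units: 0.016 m is 1.6, -0.001 m is -0.1.

```bash
python3 jog.py '[[[0,-0.1,0.8,0,0],[0,-0.1,1.4,0,0],[0,-0.1,1.6,0,0],[0,-0.1,1.6,0,0],[0,-0.1,1.7,0,0],[0,-0.1,1.8,0,0],[0,-0.1,1.8,0,0]]]'; for i in 1 ; do python3 jog.py '[[[0,0,0.05,0,0],[0,0,0.1,0,0],[0,0,0.1,0,0]]]'; done
```

```text
time_s: 3.15
position: [0.4827, 0.1374, 0.0575]
orientation: [-0.0, 1.0, 0.0, 0.0]
wrist_force: [0.4, 0.4, -0.4]
gripper_width: 0.0004
finger_force: 0.0
time_s: 3.45
position: [0.4829, 0.1374, 0.0566]
orientation: [-0.0, 1.0, 0.0, 0.0]
wrist_force: [0.1, 0.1, 1.1]
gripper_width: 0.0005
finger_force: 0.5
```

```bash
python3 jog.py '[[[0,0,0.05,0,0],[0,0,0.1,0,0],[0,0,0.1,0,0]]]'; python3 jog.py '[[[0,0,0.05,0,0],[0,0,0.1,0,0],[0,0,0.1,0,0],[0,0,0.1,0,0]]]'
```

```text
time_s: 3.75
position: [0.4828, 0.1374, 0.0555]
orientation: [-0.0, 1.0, 0.0, 0.0]
wrist_force: [-0.4, -0.2, 1.5]
gripper_width: 0.0005
finger_force: 0.9
time_s: 4.15
position: [0.4828, 0.1374, 0.0546]
orientation: [-0.0, 1.0, 0.0, 0.0]
wrist_force: [0.2, 0.4, 2.5]
gripper_width: 0.0007
finger_force: 1.3
```

Contact is at about 0.057, with 2.5 N at roughly 2 mm. Compute the arc table in the tool axes.

```bash
python3 jog.py '[[[0,0,0.05,0,0],[0,0,0.05,0,0],[0,0,0.05,0,0]]]'
cat > tab.py <<'E'
from pose import *
from cell import env
import sys
s=env.read_state();v=solve().x+[-.0005,.0005,0,-.003]
P=s['position'];print(P,s['wrist_force'],"stop",pt(v,v[3]),"q now",np.arctan2(v[1]-P[1],v[0]-P[0])-v[2],"r",np.hypot(v[1]-P[1],v[0]-P[0]),"qstop",v[3])
q0=float(sys.argv[1])
for i in range(1,9):
    w=pt(v,min(q0+.04*i,v[3]))-P;print("%.4f %.4f"%(-w[0],w[1]))
E
python3 tab.py -0.8
```

```text
time_s: 4.45
position: [0.4828, 0.1374, 0.054]
orientation: [-0.0, 1.0, 0.0, 0.0]
wrist_force: [0.8, 0.5, 2.9]
gripper_width: 0.0005
finger_force: 1.5
[0.48283577 0.13736749 0.0540428 ] [0.8357762  0.53773284 2.86464381] stop [ 0.43299184 -0.00628951  0.038     ] q now -0.8004894985729087 r 0.1250463831233401 qstop 0.5068926230327416
0.0041 -0.0029
0.0081 -0.0059
0.0120 -0.0091
0.0158 -0.0124
0.0194 -0.0158
0.0229 -0.0194
0.0262 -0.0232
0.0293 -0.0270
```

To row units: 0.0293 m is 2.93, -0.027 m is -2.7.

```bash
python3 jog.py '[[[0.41,-0.29,0,0,0],[0.81,-0.59,0,0,0],[1.2,-0.91,0,0,0],[1.58,-1.24,0,0,0],[1.94,-1.58,0,0,0],[2.29,-1.94,0,0,0],[2.62,-2.32,0,0,0],[2.93,-2.7,0,0,0]]]' && python3 tab.py -0.48
```

```text
time_s: 5.25
position: [0.4531, 0.11, 0.0539]
orientation: [-0.0, 1.0, 0.0, -0.0]
wrist_force: [2.6, 1.7, 3.3]
gripper_width: 0.0004
finger_force: 1.6
[0.45305896 0.11004138 0.0539273 ] [2.60033345 1.66098179 3.31054786] stop [ 0.43299184 -0.00628951  0.038     ] q now -0.47600770757661415 r 0.12515402103436632 qstop 0.5068926230327416
0.0026 -0.0037
0.0054 -0.0078
0.0081 -0.0120
0.0106 -0.0163
0.0130 -0.0207
0.0151 -0.0253
0.0171 -0.0298
0.0189 -0.0345
```

To row units: -0.0345 m is -3.45, -0.0298 m is -2.98.

```bash
python3 jog.py '[[[0.26,-0.37,0,0,0],[0.54,-0.78,0,0,0],[0.81,-1.2,0,0,0],[1.06,-1.63,0,0,0],[1.3,-2.07,0,0,0],[1.51,-2.53,0,0,0],[1.71,-2.98,0,0,0],[1.89,-3.45,0,0,0]]]' && python3 tab.py -0.16
```

```text
time_s: 6.05
position: [0.4342, 0.0754, 0.0539]
orientation: [-0.0, 1.0, -0.0, -0.0]
wrist_force: [1.4, 1.7, 3.5]
gripper_width: 0.0005
finger_force: 1.6
[0.43424806 0.075448   0.05389168] [1.39638703 1.71691794 3.48262796] stop [ 0.43299184 -0.00628951  0.038     ] q now -0.15970796673013624 r 0.12486608938579549 qstop 0.5068926230327416
0.0017 -0.0047
0.0031 -0.0094
0.0044 -0.0143
0.0054 -0.0192
0.0062 -0.0241
0.0069 -0.0291
0.0073 -0.0341
0.0075 -0.0391
```

To row units: -0.0391 m is -3.91, -0.0341 m is -3.41.

```bash
python3 jog.py '[[[0.17,-0.47,0,0,0],[0.31,-0.94,0,0,0],[0.44,-1.43,0,0,0],[0.54,-1.92,0,0,0],[0.62,-2.41,0,0,0],[0.69,-2.91,0,0,0],[0.73,-3.41,0,0,0],[0.75,-3.91,0,0,0]]]' && python3 tab.py 0.16
```

```text
time_s: 6.85
position: [0.4269, 0.0363, 0.0539]
orientation: [-0.0, 1.0, -0.0, -0.0]
wrist_force: [1.1, 2.1, 2.7]
gripper_width: 0.0003
finger_force: 1.6
[0.42687726 0.03631662 0.05388597] [1.07920206 2.12779113 2.66391316] stop [ 0.43299184 -0.00628951  0.038     ] q now 0.16059772642330847 r 0.12483429596381104 qstop 0.5068926230327416
0.0002 -0.0049
0.0000 -0.0099
-0.0003 -0.0149
-0.0009 -0.0199
-0.0016 -0.0248
-0.0026 -0.0297
-0.0038 -0.0346
-0.0051 -0.0394
```

To row units: -0.039 m is -3.9, -0.0346 m is -3.46.

```bash
python3 jog.py '[[[0.02,-0.49,0,0,0],[0,-0.99,0,0,0],[-0.03,-1.49,0,0,0],[-0.09,-1.99,0,0,0],[-0.16,-2.48,0,0,0],[-0.26,-2.97,0,0,0],[-0.38,-3.46,0,0,0],[-0.5,-3.9,0,0,0]]]' && python3 tab.py 0.47
python3 - <<'E'
from cell import env
import cv2
f=env.snapshot("wrist")["frame"];cv2.imwrite("pics/w2.png",f)
E
```

```text
time_s: 7.65
position: [0.432, -0.0027, 0.0539]
orientation: [-0.0, 1.0, -0.0, -0.0]
wrist_force: [-0.4, 2.0, 4.3]
gripper_width: 0.0004
finger_force: 1.6
[ 0.43202324 -0.00268565  0.05389018] [-0.44475528  2.04190937  4.29831513] stop [ 0.43299184 -0.00628951  0.038     ] q now 0.47704514472573967 r 0.12484332056048247 qstop 0.5068926230327416
-0.0010 -0.0036
-0.0010 -0.0036
-0.0010 -0.0036
-0.0010 -0.0036
-0.0010 -0.0036
-0.0010 -0.0036
-0.0010 -0.0036
-0.0010 -0.0036
```

View pics/w2.png

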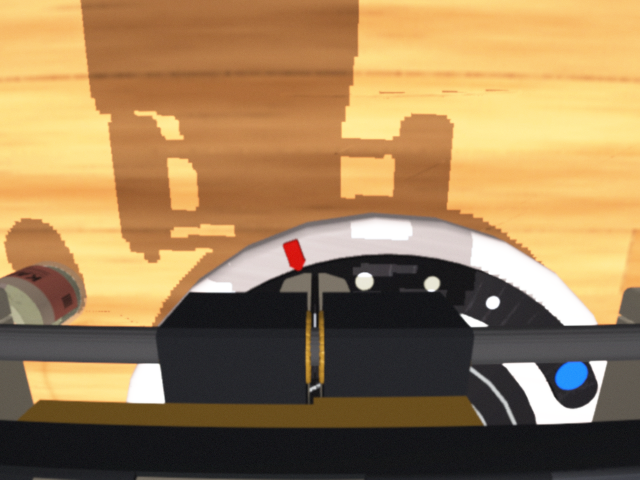

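The wrist view shows the fingertips on the strip at (315,285). The untouched pointer is just left of them at (294,254), a few mm further on. One small last slide, then a check and hand-in.

To row units: -0.0034 m is -0.34, -0.0018 m is -0.18.

```bash
python3 jog.py '[[[-0.05,-0.18,0,0,0],[-0.1,-0.34,0,0,0],[-0.1,-0.34,0,0,0],[-0.1,-0.34,0,0,0],[-0.1,-0.34,0,0,0]]]' && python3 tab.py 0.5 | head -1
python3 - <<'E'
from pose import *
from cell import env
from scipy.spatial.transform import Rotation as Ro
s=env.read_state();p=env.snapshot("wrist");T=np.eye(4);T[:3,:3]=Ro.from_quat(s['orientation']).as_matrix();T[:3,3]=s['position']
f=p["frame"].astype(int);b,g,r=f[...,0],f[...,1],f[...,2]
m=((r>g+100)&(r>b+100)&(g<60))[:300,200:450].astype(np.uint8)
k,l,st,c=cv2.connectedComponentsWithStats(m);i=1+st[1:,4].argmax();uv=c[i]+[200,0]
C=T@np.array(p["hand_eye"]);u=cv2.undistortPoints(uv.reshape(1,1,2),np.array(p["camera_matrix"]),np.array(p["dist"]))[0,0]
w=C[:3,:3]@[*u,1];w=C[:3,3]+w*(.033-C[2,3])/w[2]
v=solve().x+[-.0005,.0005,0,0];print(uv,st[i,4],w,"q pointer",np.arctan2(v[1]-w[1],v[0]-w[0])-v[2])
E
```

```text
time_s: 8.2
position: [0.433, -0.0058, 0.054]
orientation: [-0.0, 1.0, -0.0, 0.0]
wrist_force: [-1.1, -0.2, 3.3]
gripper_width: 0.0003
finger_force: 1.6
[ 0.43299815 -0.00581136  0.05395118] [-1.05667193 -0.16365744  3.29738821] stop [ 0.43299184 -0.00628951  0.038     ] q now 0.5032723106470005 r 0.12484465964159164 qstop 0.5068926230327416
[300.50611247 252.38386308] 409 [ 0.41308162 -0.01201925  0.033     ] q pointer 0.5013096546645522
```

The pointer hasn't moved (q≈0.50) and the TCP is beside it at q=0.503, pressing with about 3.3 N.

```bash
python3 -c "
from cell import env
print(env.close_job())"
```

```text
the job is handed in; nothing more can be done
None
```

I handed the job in with the closed fingertips resting on the strip right beside the red pointer (arc angle about 0.50 rad), pressing it about 3 mm with about 3.3 N; the slide from the blue dot stayed on the middle of the strip without lifting, and the pointer did not move, but no verdict was returned.

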